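# Turn the spice carousel until the pepper mill faces front

### The job

Turn the spice carousel by pushing the knobs on its rim with your fingertips, as many pushes as it takes, until it clicks to rest with the wooden pepper mill in the front seat, the one nearest you. Turn it gently, so that every jar stays standing in its seat, do not touch or lift the jars, leave the things around the carousel where they are, and take your hand away when done.

Things in the scene. Friction and masses are not known exactly. Their poses are not given: they have to be found in the camera images.
- carousel: Spice carousel (lazy Susan): steel foot fixed to the worktop, on it a turning wooden board, 220 mm diameter, faces 30 and 46 mm above the worktop. Five seats (steel wire hoops, 68 mm clear, 5 mm high), centres 63 mm from the axis, 72 degrees apart, each with a jar. Origin: on the axis at worktop height, z up; frame of the foot, it does not turn. Its -x is the front, within 0.2 rad of world -x.
- front_seat (a point): Centre of the front seat place, on the board's upper face 63 mm in front of the axis. It belongs to the foot and does not turn: at a stop, the seat that is here is the front seat. The other seats are 72 degrees apart from it round the axis.
- rim_knob (a point): Centre of the ball of one of five equal steel knobs that stick straight out of the board's rim: ball 22 mm diameter on a 10 mm stem, centre 145 mm from the axis, 38 mm above the worktop. The knobs turn with the board, 72 degrees apart, midway between the seats; at a stop two stand 36 degrees either side of the front. This one starts 36 degrees from the front on the robot's right.
- carousel_top (a joint): Turn of the board about its upright axis, rad, 0 at the start, growing counter-clockwise seen from above; endless both ways. A sprung roller underneath clicks in every 72 degrees (multiples of 1.257): 1 to 2 N on a knob push it out of a stop; past halfway (a few degrees beyond) the board runs softly ahead into the next stop and rests there. Short of halfway it runs back.
- pepper_mill: Wooden pepper mill with a waisted body and a ball head, 58 mm diameter, 170 mm tall, the only wooden jar on the carousel. Never starts at the front seat. Loose; starts upright in one of the carousel's five seats; origin at the centre of its underside, z up.
- spice_jar: Spice jar, clear with dark cap, 41 mm diameter, 105 mm tall. Loose; starts upright in one of the carousel's five seats; origin at the centre of its underside, z up.
- salt_shaker: Salt shaker, clear with a rounded grey top, 44 mm diameter, 90 mm tall. Loose; starts upright in one of the carousel's five seats; origin at the centre of its underside, z up.
- sauce_bottle: Sauce bottle with a narrow neck, 58 mm diameter, 207 mm tall, the tallest on the carousel. Loose; starts upright in one of the carousel's five seats; origin at the centre of its underside, z up.
- honey_jar: Squat honey jar with a flat lid, 64 mm diameter, 87 mm tall; starts at the front seat. Loose; starts upright in one of the carousel's five seats; origin at the centre of its underside, z up.
- tuna_tin: Flat tin, 87 mm diameter, 40 mm tall, loose on the strip of worktop in front of the sink. Origin at the centre of its underside.
- butter_tub: Butter tub, 96 x 137 x 53 mm, loose on the worktop to the right of the carousel. Origin at the centre of its underside.

How it is judged:
By the outcome, as a careful person would: the job done as asked, in the order asked, and still so for the second after the job is handed in, with the robot touching nothing.
It also fails if it takes over 58 s, if anything falls off the work surface, if the arm or the gripper's body presses on something with over 40 N, if the wrist force passes 120 N, or if a joint passes its speed limit or range.

### The arm

A 6-joint arm with a two-finger parallel gripper is mounted at the origin on a cart in front of the work surface, level with it; the furniture and walls round the work are solid. World frame = base frame: x ahead of the robot, y to its left, z up, the work surface at z = 0. Lengths are in m, angles in degrees, forces in N, time in s.
With the tool pointing down it reaches from about 0.4 to 0.825 m from the base axis. Payload 7 kg.
Tool frame: the origin (TCP) lies between the finger pads; the fingertips stand 25 mm ahead of it and the grasp point (between the pads) lies 6 mm ahead of it; z points along the fingers, y is the line along which they close (so a half turn about z gives the same grasp; the last joint's range is limited). The gripper opens to 88 mm and grips with 3 to 60 N. Pads are 19 mm wide; open, the fingers measure 130 mm over their backs; the gripper's body (78 mm by 193 mm) begins 47 mm behind the grasp point.
Start: joints at [80.22, 20.546, 0.682, 0, -70.136, -16.507], TCP at [0.299, 0.605, 0.252] pointing down, gripper open.
Joint ranges: [-176.03, 176.03], [-82.01, 121.73], [-58.28, 71.71], [-173.87, 95.51], [-174.79, -0.11], [-173.66, 173.66]. Speed limits (degrees/s): [136.94, 136.94, 172.46, 180, 180, 180].

### API

Orientations are given as [roll, pitch, yaw] about the fixed x, y, z axes, in that order (R = Rz(yaw) Ry(pitch) Rx(roll)).
In Python, from plant import ctrl, cam, close_job gives the robot as it stands (ctrl), with the cameras (cam) and the job as plain functions.
- The arm moves only by the tool drive_effector, called after ">>>" as name(argument=value, ...) on one line, values as JSON. Schema: {"type":"object","properties":{"deltas":{"type":"array","items":{"type":"array","items":{"type":"number"},"minItems":5,"maxItems":5},"minItems":1,"maxItems":8},"only":{"type":"string"},"quiet":{"type":"boolean"},"lines":{"type":"string"}},"required":["deltas"],"additionalProperties":false}. deltas is a list of rows, 1 to 8 of them, each of 5 numbers: dx, dy, dz in parts of the range, where 1.0 means 100 cm, then a turn about the tool's z in shares of 180 degrees (1.0 is 180 degrees), then the finger opening in m; each row is the pose to reach, as a shift and turn from the pose commanded when the call began, along the tool's axes at that moment; what a row does not reach only later rows make up. A row lasts 1/8 s, in which the tool goes at most 0.0625 m and 10.7 degrees, less where a joint would pass 70% of its speed; a pose out of reach is approached as far as the arm can. The fingers move at their own pace and stop on an object; the grip force is fixed at half the most. Time passes only in rows, so rows that do not move let the fingers close. The tool returns the time, the measured TCP pose, the force, the opening and the grip force at its end. only (a regular expression) keeps the lines of the reply that match it, lines (a string "A,B") keeps lines A to B, and quiet returns only ok. Input that does not fit is refused with a message, and nothing moves.
- ctrl.get_obs(): the state, without advancing time (a new reading comes with each control period).
- cam.snapshot(name): name is "side" or "top" or "wrist"; returns a dict with "frame" (420x560x3 uint8, red, green, blue), "z_map" (420x560 float32, m along the optical axis (not along the pixel's ray), 0 where there is no reading), "fovy" (degrees; the focal length in pixels is half the picture's height over the tangent of half this angle, whatever the lens; pixels are square), "cx", "cy" (the principal point, pixels), "R" (3x3) and "t" (3): a world point X has camera coordinates R X + t; the wrist camera has in their place "T_tool_cam" (4x4, takes a point from camera to tool coordinates, whose origin is the TCP and whose axes are the flange's). Camera axes: x right, y down, z forward; pixel columns grow to the right and rows downward; lengths in m; the calibration is good to about 2 mm. The wrist camera is an equidistant fisheye: a pixel r from the principal point sees the ray r / f radians off the axis. A picture is of the moment at which its call begins: read the wrist's pose just before it.
- close_job(): hands the job in; it is judged then, once.
The state is a dict: "clock": time; "joint_pos": joint angles; "qvel": joint speeds; "tau": joint torques, N m; "tool_pos": TCP position; "orientation": TCP orientation; "force": force on the tool from outside, world axes, zero at the start; "moment": the same for the moment, N m; "opening": finger opening in m; "gripper_force": force on a finger pad.
Only numpy, scipy, OpenCV 4.12 (cv2) and the standard library are available. Lean on these libraries where they do the work, as an engineer would, in place of code of your own. Each camera call takes 0.05 s, during which the arm holds its last target. There are 200 camera calls.

## Working session

There is one attempt and no reset: what is moved stays moved. The work goes in short steps, Python scripts to look and compute and a tool call to move; the robot and the scene stay as the last step left them, time stands still between calls to the robot, and variables do not carry over. Pictures are saved under pics/ and viewed, at most 10 in all, crops included, and the job is handed in when it is done.

```bash
ls; mkdir -p pics
```

Run:
```python
from plant import ctrl, cam, close_job
import cv2,numpy as np
o=ctrl.get_obs();print({k:np.round(v,3) for k,v in o.items()})
for n in ("top","side"):
    s=cam.snapshot(n);cv2.imwrite(f"pics/{n}0.png",s["frame"][:,:,::-1]);np.savez(f"{n}0.npz",**s)
    print(n,s["fovy"],s["cx"],s["cy"],s["R"],s["t"])
```

```text
pics
plant.py
{'clock': np.float64(0.0), 'joint_pos': array([ 8.0222e+01,  2.0592e+01,  6.3300e-01, -2.0000e-02, -7.0135e+01,
       -1.6508e+01]), 'qvel': array([-0.023,  0.026,  0.034, -0.091, -0.001, -0.074]), 'tau': array([ 2.0000e-03, -5.8272e+01,  2.9305e+01,  6.9970e+00,  7.0000e-03,
       -0.0000e+00]), 'tool_pos': array([0.299, 0.605, 0.251]), 'orientation': array([ 1.79905e+02, -8.00000e-03, -2.62930e+01]), 'force': array([-0.366, -0.314, -0.01 ]), 'moment': array([ 0.03 , -0.033, -0.015]), 'gripper_force': np.float64(0.0), 'opening': np.float64(0.088)}
top 46.146123702975316 267.3052994456923 203.64832702112034 [[-0.01912286 -0.99981215 -0.00315908]
 [-0.99472446  0.01934387 -0.10074253]
 [ 0.10078472  0.00121593 -0.99490751]] [-0.01285058  0.54922979  1.31484885]
side 48.06337414953419 275.56871955533546 207.7928690743995 [[-0.77378377 -0.63338134  0.00931384]
 [-0.53424144  0.64462603 -0.54684857]
 [ 0.34035974 -0.42811839 -0.83717973]] [0.41909005 0.36248131 0.91206634]
```

View pics/top0.png

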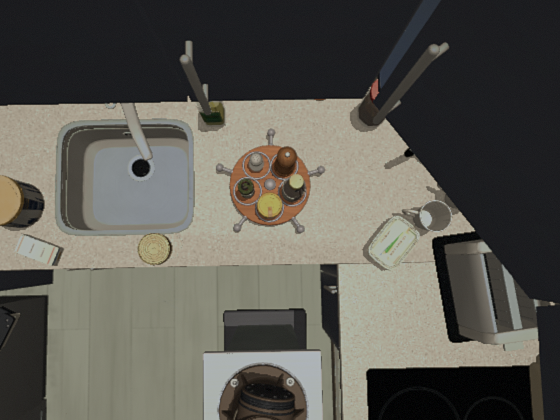

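View pics/side0.png

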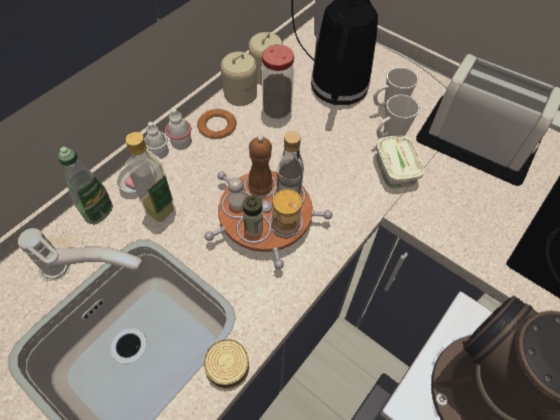

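The top view shows the carousel at about (270,185), with honey at the front (270,205) and the mill at the back right (287,160). The mill is two seats counter-clockwise from the front, so I need two clockwise clicks, pushing the front-right knob (299,229) to the left. The other knobs are at (238,228), (220,169), (270,134) and (320,170).

Create h.py:
```python
import numpy as np
def px2w(s,u,v,z):
    f=210/np.tan(np.radians(float(s["fovy"])/2))
    d=s["R"].T@np.array([(u-s["cx"])/f,(v-s["cy"])/f,1]); c=-s["R"].T@s["t"]
    return c+d*(z-c[2])/d[2]
```

Run:
```python
import numpy as np,cv2
from h import *
s=np.load("top0.npz")
im=s["frame"][115:250,200:340,::-1]
cv2.imwrite("pics/crop0.png",cv2.resize(im,None,fx=4,fy=4,interpolation=cv2.INTER_CUBIC))
k=np.array([px2w(s,u,v,.038)[:2] for u,v in [(299,229),(238,228),(220,169),(270,134),(320,170)]])
c=k.mean(0);print(k.round(3),c,np.hypot(*(k-c).T))
a=np.degrees(np.arctan2(*(k-c).T[::-1]));print(a)
for n,(u,v,z) in dict(butter=(392,240,.053),tuna=(154,249,.04)).items():print(n,px2w(s,u,v,z))
```

```text
[[ 0.478 -0.107]
 [ 0.484  0.057]
 [ 0.645  0.104]
 [ 0.74  -0.035]
 [ 0.637 -0.169]] [ 0.59660328 -0.03004776] [0.14180064 0.14244008 0.1420997  0.14304765 0.14426207]
[-146.98142682  142.52841092   70.02721497   -1.78666561  -73.72396333]
butter [ 0.44309098 -0.35198558  0.053     ]
tuna [0.43159955 0.28195379 0.04      ]
```

View pics/crop0.png

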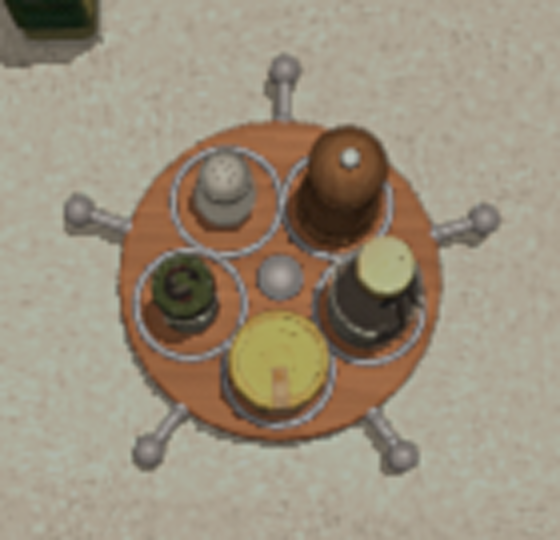

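The crop agrees: mill at (345,170), and the knob to push at crop (401,456). Next, a helper that turns world targets into tool-axis shifts.

Add to h.py:
```python
from scipy.spatial.transform import Rotation as Ro
def rel(*targets):   # (x,y,z,yaw) world -> shifts in the tool axes of now
    from plant import ctrl, cam, close_job
    o=ctrl.get_obs();R=Ro.from_euler('xyz',o["orientation"],degrees=True)
    print(o["clock"],o["tool_pos"].round(4),o["orientation"].round(1),o["joint_pos"].round(0),o["force"].round(1))
    for t in targets:
        d=R.inv().apply(np.array(t[:3])-o["tool_pos"]); print(t,d.round(4),round((o["orientation"][2]-t[3]+180)%360-180,1))
def pol(th,r,z):  # hand at angle th (deg) about the axis, tool x outward
    a=np.radians(th); return (round(C[0]+r*np.cos(a),4),round(C[1]+r*np.sin(a),4),z,th)
C=[.5985,-.030]
```

Run:
```python
from h import *
s=np.load("top0.npz")
k=np.array([px2w(s,u,v,.038)[:2] for u,v in [(300.2,229),(237,228.2),(219.5,167.5),(271.2,132.2),(321.2,169.5)]])
c=k.mean(0);a=np.degrees(np.arctan2(*(k-c).T[::-1]));print(c,np.hypot(*(k-c).T),a, ((a+146)%72))
rel((.32,.55,.33,-40),(.40,.25,.33,-80),(.42,-.1,.33,-110),pol(-125.5,.152,.3))
```

```text
[ 0.598582   -0.03122744] [0.14462722 0.14676281 0.14520246 0.14611911 0.14611967] [-146.74286659  141.91280535   69.55468654   -2.61621524  -74.20837267] [71.25713341 71.91280535 71.55468654 71.38378476 71.79162733]
0.1 [0.2988 0.6048 0.2507] [179.9  -0.  -26.3] [ 80.  21.   1.  -0. -70. -17.] [-0.6 -0.2  0.2]
(0.32, 0.55, 0.33, -40) [ 0.0433  0.0399 -0.0792] 13.7
(0.4, 0.25, 0.33, -80) [ 0.2479  0.2734 -0.0788] 53.7
(0.42, -0.1, 0.33, -110) [ 0.4209  0.5783 -0.0783] 83.7
(np.float64(0.5102), np.float64(-0.1537), 0.3, -125.5) [ 0.5255  0.5865 -0.0483] 99.2
```

Careful with the scale: turns go in shares of 180 degrees. That gives: 80 degrees / 180 = 0.4444.

```bash
sed -i 's/^C=.*/C=[.5985,-.031]/' h.py
```

>>> drive_effector(deltas=[[0.04,0.04,-0.08,0.0556,0.0],[0.07,0.08,-0.08,0.1111,0.0],[0.11,0.12,-0.08,0.1667,0.0],[0.15,0.165,-0.08,0.2222,0.0],[0.19,0.21,-0.08,0.2778,0.0],[0.22,0.24,-0.08,0.3333,0.0],[0.25,0.275,-0.08,0.3889,0.0],[0.29,0.32,-0.08,0.4444,0.0]])

```text
clock: 1.1
tool_pos: [0.4172, 0.1885, 0.3314]
orientation: [180.0, -0.0, -106.6]
force: [1.3, 0.7, 0.5]
opening: 0.0134
gripper_force: 0.0
```

```bash
python3 -c "
from h import *
rel((.42,-.1,.33,-110),pol(-125.5,.152,.3))"
```

```text
1.1 [0.4172 0.1885 0.3314] [ 180.    -0.  -106.6] [ 49.  -3. -18.  -0. -76. -66.] [1.3 0.7 0.5]
(0.42, -0.1, 0.33, -110) [ 0.2757 -0.0849  0.0014] 3.4
(np.float64(0.5102), np.float64(-0.1547), 0.3, -125.5) [ 0.3025 -0.187   0.0314] 18.9
```

To row units: 19 degrees / 180 = 0.1056.

>>> drive_effector(deltas=[[0.055,-0.017,0,0.0111,0.0],[0.11,-0.034,0,0.0222,0.0],[0.165,-0.05,0,0.0333,0.0],[0.22,-0.07,0,0.0444,0.0],[0.27,-0.09,0,0.0667,0.0],[0.29,-0.13,0,0.0889,0.0],[0.302,-0.18,0.01,0.1056,0.0],[0.302,-0.187,0.03,0.1056,0.0]])

```text
clock: 2.1
tool_pos: [0.514, -0.1542, 0.3003]
orientation: [180.0, -0.0, -125.5]
force: [-0.5, 0.6, -0.1]
opening: 0.0003
gripper_force: 0.0
```

```bash
python3 -c "
from h import *
rel(pol(-125.5,.152,.05))"
```

```text
2.1 [ 0.514  -0.1542  0.3003] [ 180.    -0.  -125.5] [  4.   6. -12.   0. -72. -40.] [-0.5  0.6 -0.1]
(np.float64(0.5102), np.float64(-0.1547), 0.05, -125.5) [0.0024 0.0027 0.2503] 0.0
```

>>> drive_effector(deltas=[[0.003,0,0.06,0,0.0],[0.003,0,0.12,0,0.0],[0.003,0,0.15,0,0.0],[0.003,0,0.16,0,0.0],[0.003,0,0.16,0,0.0]])

```text
clock: 2.72
tool_pos: [0.5105, -0.155, 0.1418]
orientation: [180.0, -0.0, -125.3]
force: [1.1, -1.1, 1.2]
opening: 0.0002
gripper_force: 0.0
```

Run:
```python
from h import *
from plant import ctrl, cam, close_job
import cv2
rel(pol(-125.5,.152,.05))
a=cam.snapshot("top")["frame"][90:300,180:400];b=cam.snapshot("side")["frame"][90:300,180:400]
cv2.imwrite("pics/p1.png",cv2.resize(np.hstack([a,b])[:,:,::-1],(800,382),interpolation=cv2.INTER_CUBIC))
```

```text
2.725 [ 0.5105 -0.155   0.1418] [ 180.    -0.  -125.3] [  4.  13. -26.   0. -51. -39.] [ 1.1 -1.1  1.2]
(np.float64(0.5102), np.float64(-0.1547), 0.05, -125.5) [-0.0001  0.0004  0.0918] 0.2
```

View pics/p1.png

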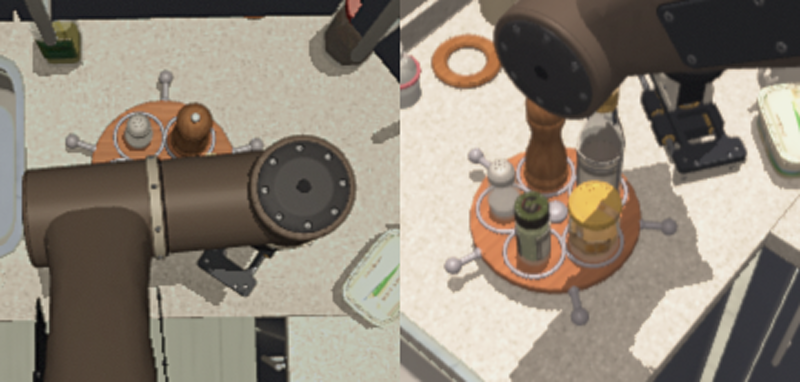

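The side view shows the hand to the right of knob (575,315) in the clear, but the wrist and forearm overhang the jars. I'll check how high they are from the depth maps before descending.

Run:
```python
from h import *
from plant import ctrl, cam, close_job
P=[]
for n in ("side","top"):
    s=cam.snapshot(n);f=210/np.tan(np.radians(s["fovy"]/2));z=s["z_map"]
    v,u=np.nonzero(z>0);d=z[v,u]
    P.append((np.c_[(u-s["cx"])/f*d,(v-s["cy"])/f*d,d]-s["t"])@s["R"])
np.savez("cloud.npz",a=P[0],b=P[1])
for p in P:
    for x0 in np.arange(.40,.76,.06):
        r=[]
        for y0 in np.arange(.06,-.36,-.06):
            m=(abs(p[:,0]-x0)<.03)&(abs(p[:,1]-y0)<.03)&(p[:,2]>.08)
            q=p[m,2]; h=q[q>.257]
            r.append(f"{h.min():.2f}-{h.max():.2f}" if len(h) else "    -    ")
        print(round(x0,2),r)
```

```text
0.4 ['0.51-0.66', '0.61-0.66', '    -    ', '    -    ', '    -    ', '    -    ', '    -    ']
0.46 ['0.48-0.61', '0.54-0.61', '0.53-0.54', '0.28-0.56', '0.26-0.56', '    -    ', '    -    ']
0.52 ['0.52-0.55', '0.51-0.55', '0.52-0.54', '0.26-0.56', '    -    ', '    -    ', '    -    ']
0.58 ['    -    ', '    -    ', '    -    ', '0.52-0.53', '    -    ', '    -    ', '    -    ']
0.64 ['0.58-0.60', '    -    ', '    -    ', '    -    ', '    -    ', '    -    ', '    -    ']
0.7 ['    -    ', '    -    ', '    -    ', '    -    ', '    -    ', '    -    ', '    -    ']
0.4 ['0.55-0.66', '0.54-0.67', '    -    ', '    -    ', '    -    ', '    -    ', '    -    ']
0.46 ['0.50-0.61', '0.50-0.61', '0.49-0.54', '0.31-0.57', '0.32-0.57', '    -    ', '0.58-0.87']
0.52 ['0.51-0.55', '0.49-0.55', '0.49-0.55', '0.52-0.56', '0.55-0.57', '    -    ', '0.58-0.95']
0.58 ['    -    ', '0.51-0.51', '0.51-0.51', '0.50-0.56', '0.55-0.90', '0.58-1.02', '0.58-0.96']
0.64 ['0.58-0.90', '0.58-0.90', '0.58-0.90', '0.58-0.90', '0.58-0.93', '0.58-0.99', '    -    ']
0.7 ['    -    ', '    -    ', '    -    ', '    -    ', '0.58-0.60', '0.59-0.60', '    -    ']
```

The wrist underside stays well above the jars, at about 0.36 m after descending against a bottle top of 0.253 m. Descending now.

>>> drive_effector(deltas=[[0,0,0.04,0,0.0],[0,0,0.07,0,0.0],[0,0,0.09,0,0.0],[0,0,0.092,0,0.0],[0,0,0.092,0,0.0]])

```text
clock: 3.55
tool_pos: [0.5111, -0.155, 0.0506]
orientation: [-179.9, 0.0, -125.3]
force: [-0.5, -0.7, -0.4]
opening: 0.0006
gripper_force: 0.0
```

Run:
```python
from h import *
rel(*[pol(t,.152,.05) for t in (-125.5,-130,-134,-138,-144,-150,-156,-162,-168,-174,-178,-181)])
```

```text
3.55 [ 0.5111 -0.155   0.0506] [-179.9    0.  -125.3] [  4.  20. -31.   0. -39. -39.] [-0.5 -0.7 -0.4]
(np.float64(0.5102), np.float64(-0.1547), 0.05, -125.5) [0.0003 0.0009 0.0006] 0.2
(np.float64(0.5008), np.float64(-0.1474), 0.05, -130) [-0.0002  0.0128  0.0006] 4.7
(np.float64(0.4929), np.float64(-0.1403), 0.05, -134) [-0.0014  0.0233  0.0006] 8.7
(np.float64(0.4855), np.float64(-0.1327), 0.05, -138) [-0.0034  0.0338  0.0006] 12.7
(np.float64(0.4755), np.float64(-0.1203), 0.05, -144) [-0.0077  0.0491  0.0006] 18.7
(np.float64(0.4669), np.float64(-0.107), 0.05, -150) [-0.0136  0.0638  0.0006] 24.7
(np.float64(0.4596), np.float64(-0.0928), 0.05, -156) [-0.021   0.078   0.0006] 30.7
(np.float64(0.4539), np.float64(-0.078), 0.05, -162) [-0.0298  0.0912  0.0005] 36.7
(np.float64(0.4498), np.float64(-0.0626), 0.05, -168) [-0.04    0.1034  0.0005] 42.7
(np.float64(0.4473), np.float64(-0.0469), 0.05, -174) [-0.0514  0.1145  0.0005] 48.7
(np.float64(0.4466), np.float64(-0.0363), 0.05, -178) [-0.0596  0.1212  0.0005] 52.7
(np.float64(0.4465), np.float64(-0.0283), 0.05, -181) [-0.0661  0.1259  0.0005] 55.7
```

To row units: 12.5 degrees / 180 = 0.0694.

>>> drive_effector(deltas=[[0,0.005,0,0.0083,0.0],[0,0.01,0,0.0194,0.0],[0,0.014,0,0.0278,0.0],[-0.001,0.018,0,0.0361,0.0],[-0.001,0.022,0,0.0444,0.0],[-0.002,0.026,0,0.0528,0.0],[-0.003,0.03,0,0.0611,0.0],[-0.003,0.034,0,0.0694,0.0]])

```text
clock: 4.55
tool_pos: [0.4846, -0.1326, 0.0496]
orientation: [-180.0, 0.0, -137.9]
force: [2.1, -0.2, -0.2]
opening: 0.0001
gripper_force: 0.8
```

Run:
```python
from h import *
from plant import ctrl, cam, close_job
import cv2
rel(*[pol(t,.152,.05) for t in (-138,-144,-150,-156,-162,-168,-174,-178,-181)])
b=cam.snapshot("side")["frame"][90:300,180:400]
cv2.imwrite("pics/p2.png",cv2.resize(b[:,:,::-1],(620,592),interpolation=cv2.INTER_CUBIC))
```

```text
4.55 [ 0.4846 -0.1326  0.0496] [-180.     0.  -137.9] [  7.  18. -35.   0. -37. -55.] [ 2.1 -0.2 -0.2]
(np.float64(0.4855), np.float64(-0.1327), 0.05, -138) [-0.0006 -0.0006 -0.0004] 0.1
(np.float64(0.4755), np.float64(-0.1203), 0.05, -144) [-0.0015  0.0153 -0.0004] 6.1
(np.float64(0.4669), np.float64(-0.107), 0.05, -150) [-0.0041  0.0309 -0.0004] 12.1
(np.float64(0.4596), np.float64(-0.0928), 0.05, -156) [-0.0082  0.0463 -0.0004] 18.1
(np.float64(0.4539), np.float64(-0.078), 0.05, -162) [-0.0139  0.0611 -0.0004] 24.1
(np.float64(0.4498), np.float64(-0.0626), 0.05, -168) [-0.0211  0.0753 -0.0004] 30.1
(np.float64(0.4473), np.float64(-0.0469), 0.05, -174) [-0.0298  0.0886 -0.0004] 36.1
(np.float64(0.4466), np.float64(-0.0363), 0.05, -178) [-0.0364  0.097  -0.0004] 40.1
(np.float64(0.4465), np.float64(-0.0283), 0.05, -181) [-0.0417  0.103  -0.0004] 43.1
```

View pics/p2.png

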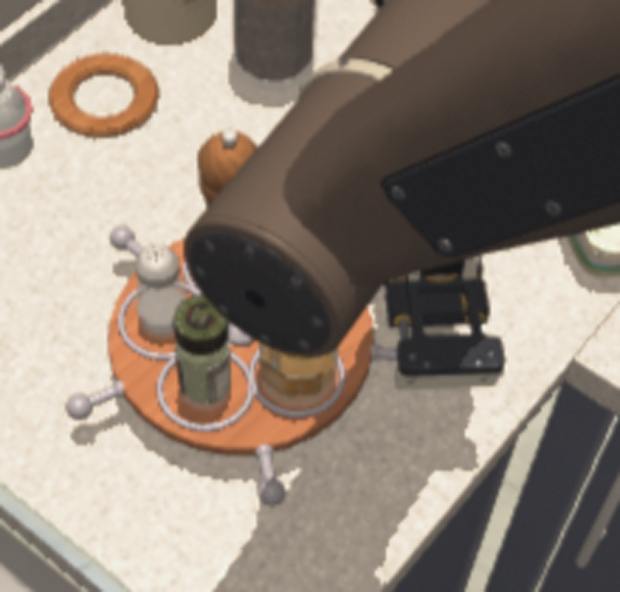

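The knob stem at (390,352) leads into the fingers. Contact reads about 2 N and all the visible jars are upright. I'll push on along the arc.

To row units: 12 degrees / 180 = 0.0667.

>>> drive_effector(deltas=[[0,0.004,0,0.0083,0.0],[-0.001,0.008,0,0.0167,0.0],[-0.001,0.012,0,0.025,0.0],[-0.0015,0.0155,0,0.0333,0.0],[-0.002,0.0195,0,0.0417,0.0],[-0.003,0.0235,0,0.05,0.0],[-0.0035,0.027,0,0.0583,0.0],[-0.004,0.031,0,0.0667,0.0]])

```text
clock: 5.6
tool_pos: [0.4663, -0.107, 0.0495]
orientation: [-180.0, 0.0, -149.9]
force: [-0.5, -1.1, -0.6]
opening: 0.0006
gripper_force: 0.7
```

>>> drive_effector(deltas=[[0,0.004,0,0.0083,0.0],[-0.001,0.008,0,0.0167,0.0],[-0.001,0.012,0,0.025,0.0],[-0.0015,0.0155,0,0.0333,0.0],[-0.002,0.0195,0,0.0417,0.0],[-0.003,0.0235,0,0.05,0.0],[-0.0035,0.027,0,0.0583,0.0],[-0.004,0.031,0,0.0667,0.0]])

```text
clock: 6.6
tool_pos: [0.4543, -0.0781, 0.0496]
orientation: [-180.0, 0.0, -161.9]
force: [0.5, -1.3, -0.1]
opening: 0.0007
gripper_force: 0.5
```

Run:
```python
from h import *
rel(*[pol(t,.152,.05) for t in (-162,-168,-174,-178,-181)])
```

```text
6.6 [ 0.4543 -0.0781  0.0496] [-180.     0.  -161.9] [ 15.  15. -40.   0. -35. -87.] [ 0.5 -1.3 -0.1]
(np.float64(0.4539), np.float64(-0.078), 0.05, -162) [ 0.0004  0.0003 -0.0004] 0.1
(np.float64(0.4498), np.float64(-0.0626), 0.05, -168) [-0.0005  0.0162 -0.0004] 6.1
(np.float64(0.4473), np.float64(-0.0469), 0.05, -174) [-0.003   0.0319 -0.0004] 12.1
(np.float64(0.4466), np.float64(-0.0363), 0.05, -178) [-0.0056  0.0422 -0.0004] 16.1
(np.float64(0.4465), np.float64(-0.0283), 0.05, -181) [-0.008   0.0498 -0.0004] 19.1
```

To row units: 12 degrees / 180 = 0.0667.

>>> drive_effector(deltas=[[0,0.004,0,0.0083,0.0],[-0.001,0.008,0,0.0167,0.0],[-0.001,0.012,0,0.025,0.0],[-0.0015,0.0155,0,0.0333,0.0],[-0.002,0.0195,0,0.0417,0.0],[-0.003,0.0235,0,0.05,0.0],[-0.0035,0.027,0,0.0583,0.0],[-0.004,0.031,0,0.0667,0.0]])

```text
clock: 7.6
tool_pos: [0.4485, -0.0474, 0.0496]
orientation: [180.0, 0.0, -173.9]
force: [0.6, 0.2, 0.7]
opening: 0.0004
gripper_force: 0.2
```

Run:
```python
from h import *
from plant import ctrl, cam, close_job
import cv2
rel(*[pol(t,.152,.05) for t in (-174,-178)])
b=cam.snapshot("side")["frame"][90:300,180:400];a=cam.snapshot("top")["frame"][90:300,180:400]
cv2.imwrite("pics/p3.png",cv2.resize(np.hstack([a,b])[:,:,::-1],(800,382),interpolation=cv2.INTER_CUBIC))
```

```text
7.6 [ 0.4485 -0.0474  0.0496] [ 180.     0.  -173.9] [  19.   14.  -41.    0.  -35. -103.] [0.6 0.2 0.7]
(np.float64(0.4473), np.float64(-0.0469), 0.05, -174) [ 0.0012  0.0006 -0.0004] 0.1
(np.float64(0.4466), np.float64(-0.0363), 0.05, -178) [ 0.0007  0.0112 -0.0004] 4.1
```

View pics/p3.png

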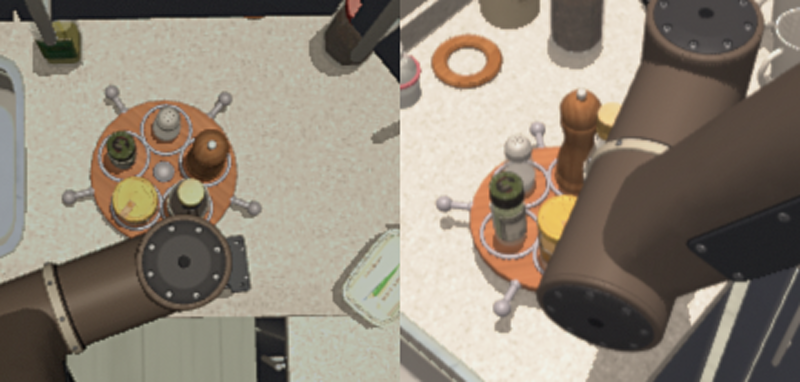

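The board is about halfway, with every jar upright and a knob at top-view (255,208). I'll push slightly further and let it run.

To row units: 5 degrees / 180 = 0.0278.

>>> drive_effector(deltas=[[0,0.004,0,0.0083,0.0],[0,0.008,0,0.0167,0.0],[0,0.011,0,0.0222,0.0],[-0.001,0.014,0,0.0278,0.0],[-0.001,0.014,0,0.0278,0.0],[-0.001,0.014,0,0.0278,0.0]])

```text
clock: 8.45
tool_pos: [0.4478, -0.0337, 0.0496]
orientation: [-180.0, -0.0, -178.8]
force: [-0.3, 0.3, -0.4]
opening: 0.0005
gripper_force: 0.0
```

Create knobs.py:
```python
from h import *
from plant import ctrl, cam, close_job
import cv2,sys
s=cam.snapshot("top");cv2.imwrite("pics/t.png",cv2.resize(s["frame"][90:300,180:400,::-1],(620,592),interpolation=cv2.INTER_CUBIC))
f=210/np.tan(np.radians(s["fovy"]/2));z=s["z_map"];v,u=np.nonzero(z>0);d=z[v,u]
p=(np.c_[(u-s["cx"])/f*d,(v-s["cy"])/f*d,d]-s["t"])@s["R"]-[*C,0]
r=np.hypot(p[:,0],p[:,1]);m=(r>.125)&(r<.16)&(p[:,2]>.025)&(p[:,2]<.06)
print("knob angles",np.unique((np.degrees(np.arctan2(p[m,1],p[m,0]))/4).round()*4), "clock",ctrl.get_obs()["clock"])
```

```bash
python3 knobs.py
```

```text
knob angles [-124. -120. -116.  -52.  -48.  -44.   20.   24.   28.   92.   96.  100.] clock 8.5
```

>>> drive_effector(deltas=[[0,0,0,0,0.0],[0,0,0,0,0.0],[0,0,0,0,0.0],[0,0,0,0,0.0]])

```text
clock: 9.0
tool_pos: [0.4479, -0.0337, 0.0496]
orientation: [-180.0, 0.0, -178.8]
force: [-0.0, -0.6, 0.1]
opening: 0.0003
gripper_force: 0.0
```

```bash
python3 knobs.py
```

```text
knob angles [-136. -132.  -68.  -64.  -60.    4.    8.   12.   76.   80.   84.] clock 9.05
```

>>> drive_effector(deltas=[[0,0,-0.02,0,0.0],[0,0,-0.05,0,0.0],[0,0,-0.07,0,0.0],[0,0,-0.07,0,0.0],[0,0,-0.07,0,0.0],[0,0,-0.07,0,0.0],[0,0,-0.07,0,0.0],[0,0,-0.07,0,0.0]])

```text
clock: 10.05
tool_pos: [0.4477, -0.0337, 0.1192]
orientation: [-180.0, -0.0, -178.8]
force: [-0.2, -0.7, -0.4]
opening: 0.0007
gripper_force: 0.0
```

```bash
python3 knobs.py
```

Run:
```python
from h import *
rel(*[pol(t,.155,.12) for t in (-170,-160,-150,-140,-130,-125)])
```

```text
knob angles [-80. -76. -72.  -4.  -0.  64.  68.  72.] clock 10.1
10.1 [ 0.4477 -0.0337  0.1193] [-180.    -0.  -178.8] [  21.    7.  -37.   -0.  -46. -110.] [ 0.   0.1 -0.3]
(np.float64(0.4459), np.float64(-0.0579), 0.12, -170) [ 0.0024 -0.0241 -0.0007] -8.8
(np.float64(0.4528), np.float64(-0.084), 0.12, -160) [-0.004  -0.0504 -0.0007] -18.8
(np.float64(0.4643), np.float64(-0.1085), 0.12, -150) [-0.015  -0.0751 -0.0007] -28.8
(np.float64(0.4798), np.float64(-0.1306), 0.12, -140) [-0.03   -0.0975 -0.0007] -38.8
(np.float64(0.4989), np.float64(-0.1497), 0.12, -130) [-0.0487 -0.117  -0.0007] -48.8
(np.float64(0.5096), np.float64(-0.158), 0.12, -125) [-0.0592 -0.1256 -0.0007] -53.8
```

View pics/t.png

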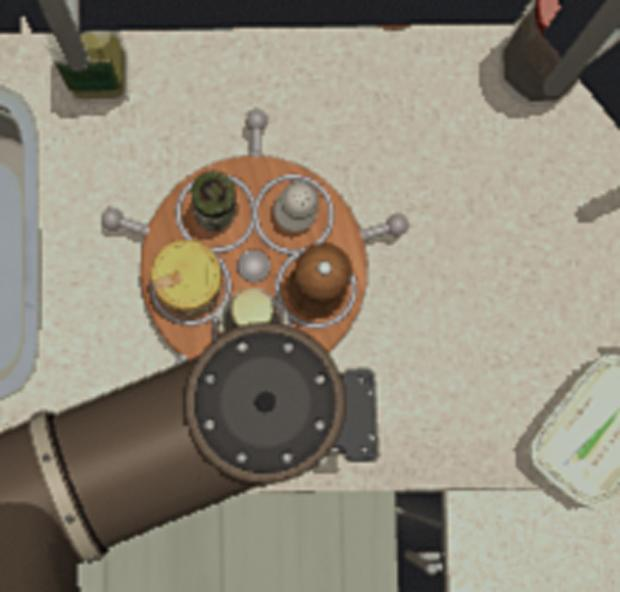

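The first click is done: all jars stand, the mill is now at front right (325,280) and the bottle at the front. Moving over and behind the next knob.

To row units: -54 degrees / 180 = -0.3.

>>> drive_effector(deltas=[[0.002,-0.024,0,-0.05,0.0],[-0.004,-0.05,0,-0.1056,0.0],[-0.015,-0.075,0,-0.1611,0.0],[-0.03,-0.0975,0,-0.2167,0.0],[-0.0485,-0.117,0,-0.2722,0.0],[-0.059,-0.1255,0,-0.3,0.0],[-0.059,-0.1255,0,-0.3,0.0],[-0.059,-0.1255,0,-0.3,0.0]])

```text
clock: 11.1
tool_pos: [0.5089, -0.1577, 0.1193]
orientation: [180.0, -0.0, -124.9]
force: [0.6, 0.1, -0.3]
opening: -0.0001
gripper_force: 0.0
```

Run:
```python
from h import *
rel(pol(-125.5,.152,.05))
```

```text
11.1 [ 0.5089 -0.1577  0.1193] [ 180.    -0.  -124.9] [  4.  15. -27.  -0. -48. -39.] [ 0.6  0.1 -0.3]
(np.float64(0.5102), np.float64(-0.1547), 0.05, -125.5) [-0.0032  0.0006  0.0693] 0.6
```

To row units: 0.5 degrees / 180 = 0.0028.

>>> drive_effector(deltas=[[-0.003,0,0.03,0.0028,0.0],[-0.003,0,0.055,0.0028,0.0],[-0.003,0,0.069,0.0028,0.0],[-0.003,0,0.069,0.0028,0.0]])

```text
clock: 11.6
tool_pos: [0.5105, -0.1552, 0.05]
orientation: [179.9, -0.1, -125.3]
force: [-0.3, -0.1, 0.5]
opening: 0.0005
gripper_force: 0.0
```

>>> drive_effector(deltas=[[0,0.005,0,0.0083,0.0],[0,0.01,0,0.0194,0.0],[0,0.014,0,0.0278,0.0],[-0.001,0.018,0,0.0361,0.0],[-0.001,0.022,0,0.0444,0.0],[-0.002,0.026,0,0.0528,0.0],[-0.003,0.03,0,0.0611,0.0],[-0.003,0.034,0,0.0694,0.0]])

```text
clock: 12.6
tool_pos: [0.4856, -0.1332, 0.0507]
orientation: [-180.0, 0.0, -137.9]
force: [1.6, -0.7, -0.7]
opening: 0.0001
gripper_force: 0.8
```

Run:
```python
from h import *
rel(pol(-138,.152,.05),pol(-150,.152,.05))
```

```bash
python3 knobs.py
```

```text
12.6 [ 0.4856 -0.1332  0.0507] [-180.     0.  -137.9] [  7.  18. -35.   0. -37. -55.] [ 1.6 -0.7 -0.7]
(np.float64(0.4855), np.float64(-0.1327), 0.05, -138) [-0.0003  0.0004  0.0007] 0.1
(np.float64(0.4669), np.float64(-0.107), 0.05, -150) [-0.0037  0.0319  0.0007] 12.1
knob angles [-80. -76. -72.  -8.  -4.  -0.  64.  68.  72.] clock 12.65
```

In contact again, so I'll repeat the same push.

To row units: 12 degrees / 180 = 0.0667.

>>> drive_effector(deltas=[[0,0.004,0,0.0083,0.0],[-0.001,0.008,0,0.0167,0.0],[-0.001,0.012,0,0.025,0.0],[-0.0015,0.0155,0,0.0333,0.0],[-0.002,0.0195,0,0.0417,0.0],[-0.003,0.0235,0,0.05,0.0],[-0.0035,0.027,0,0.0583,0.0],[-0.004,0.031,0,0.0667,0.0]])

```text
clock: 13.65
tool_pos: [0.4673, -0.1074, 0.0505]
orientation: [-180.0, 0.0, -149.9]
force: [0.1, -0.3, -1.1]
opening: 0.0009
gripper_force: 0.7
```

>>> drive_effector(deltas=[[0,0.004,0,0.0083,0.0],[-0.001,0.008,0,0.0167,0.0],[-0.001,0.012,0,0.025,0.0],[-0.0015,0.0155,0,0.0333,0.0],[-0.002,0.0195,0,0.0417,0.0],[-0.003,0.0235,0,0.05,0.0],[-0.0035,0.027,0,0.0583,0.0],[-0.004,0.031,0,0.0667,0.0]])

```text
clock: 14.65
tool_pos: [0.4553, -0.0786, 0.0506]
orientation: [-180.0, 0.0, -161.9]
force: [0.4, -0.6, -0.2]
opening: 0.0005
gripper_force: 0.5
```

>>> drive_effector(deltas=[[0,0.004,0,0.0083,0.0],[-0.001,0.008,0,0.0167,0.0],[-0.001,0.012,0,0.025,0.0],[-0.0015,0.0155,0,0.0333,0.0],[-0.002,0.0195,0,0.0417,0.0],[-0.003,0.0235,0,0.05,0.0],[-0.0035,0.027,0,0.0583,0.0],[-0.004,0.031,0,0.0667,0.0]])

```text
clock: 15.65
tool_pos: [0.4495, -0.0479, 0.0506]
orientation: [180.0, 0.0, -173.9]
force: [-0.5, -0.9, 0.1]
opening: 0.0004
gripper_force: 0.2
```

```bash
python3 knobs.py; python3 -c "
from h import *
rel(pol(-174,.152,.05),pol(-179,.152,.05))"
```

```text
knob angles [-116. -112. -108.  -44.  -40.  -36.   28.   32.   36.  100.  104.  108.] clock 15.7
15.7 [ 0.4494 -0.0477  0.0506] [ 180.    0. -174.] [  19.   14.  -41.   -0.  -35. -103.] [-0.4  1.2 -0.5]
(np.float64(0.4473), np.float64(-0.0469), 0.05, -174) [0.002  0.001  0.0006] 0.0
(np.float64(0.4465), np.float64(-0.0337), 0.05, -179) [0.0014 0.0142 0.0006] 5.0
```

To row units: 5 degrees / 180 = 0.0278.

>>> drive_effector(deltas=[[0,0.004,0,0.0083,0.0],[0,0.008,0,0.0167,0.0],[0,0.011,0,0.0222,0.0],[0,0.014,0,0.0278,0.0],[0,0.014,0,0.0278,0.0],[0,0.014,0,0.0278,0.0],[0,0.014,0,0.0278,0.0],[0,0.014,0,0.0278,0.0]])

```text
clock: 16.7
tool_pos: [0.4478, -0.0344, 0.0506]
orientation: [-180.0, -0.0, -178.8]
force: [0.6, -0.3, 1.2]
opening: 0.0003
gripper_force: 0.0
```

```bash
python3 knobs.py
```

```text
knob angles [-128. -124. -120.  -56.  -52.  -48.   16.   20.   24.   88.   92.   96.] clock 16.75
```

>>> drive_effector(deltas=[[0,0,0,0,0.0],[0,0,0,0,0.0],[0,0,-0.02,0,0.0],[0,0,-0.05,0,0.0],[0,0,-0.1,0,0.0],[0,0,-0.16,0,0.0],[0,0,-0.22,0,0.0],[0,0,-0.28,0,0.0]])

```text
clock: 17.75
tool_pos: [0.4472, -0.0344, 0.3328]
orientation: [180.0, 0.0, -178.8]
force: [1.1, 0.7, -1.1]
opening: 0.0004
gripper_force: 0.0
```

```bash
python3 knobs.py
python3 -c "
from h import *
rel((.40,.15,.33,-175),(.38,.3,.33,-160))"
```

```text
knob angles [-80. -76. -72.  -4.  -0.  64.  68.  72.] clock 17.8
17.8 [ 0.4503 -0.0348  0.3412] [ 180.     0.7 -178.7] [  21.   -5.  -18.    0.  -76. -110.] [ 4.3  0.  10.3]
(0.4, 0.15, 0.33, -175) [0.0463 0.1859 0.0106] -3.7
(0.38, 0.3, 0.33, -160) [0.063  0.3363 0.0105] -18.7
```

>>> drive_effector(deltas=[[0.01,0.03,0,0,0.0],[0.02,0.08,0,0,0.0],[0.03,0.13,0,0,0.0],[0.045,0.18,0,0,0.0],[0.05,0.23,0,0,0.0],[0.06,0.28,0,0,0.0],[0.06,0.3,0,0,0.0],[0.06,0.3,0,0,0.0]])

```text
clock: 18.8
tool_pos: [0.3813, 0.2652, 0.3301]
orientation: [-179.9, -0.0, -178.7]
force: [-0.4, -0.9, -0.3]
opening: 0.0004
gripper_force: 0.0
```

>>> drive_effector(deltas=[[0,0,0,0,0.0],[0,0,0,0,0.0],[0,0,0,0,0.0],[0,0,0,0,0.0]])

```text
clock: 19.3
tool_pos: [0.3816, 0.264, 0.3307]
orientation: [180.0, 0.0, -178.8]
force: [-0.8, 0.1, 0.1]
opening: 0.0003
gripper_force: 0.0
```

```bash
python3 knobs.py
python3 -c "
import cv2
from plant import ctrl, cam, close_job
cv2.imwrite('pics/end.png',cam.snapshot('side')['frame'][:,:,::-1])"
```

```text
knob angles [-152. -148. -144.  -80.  -76.  -72.   -4.   -0.   64.   68.   72.  136.
  140.  144.] clock 19.35
```

View pics/t.png

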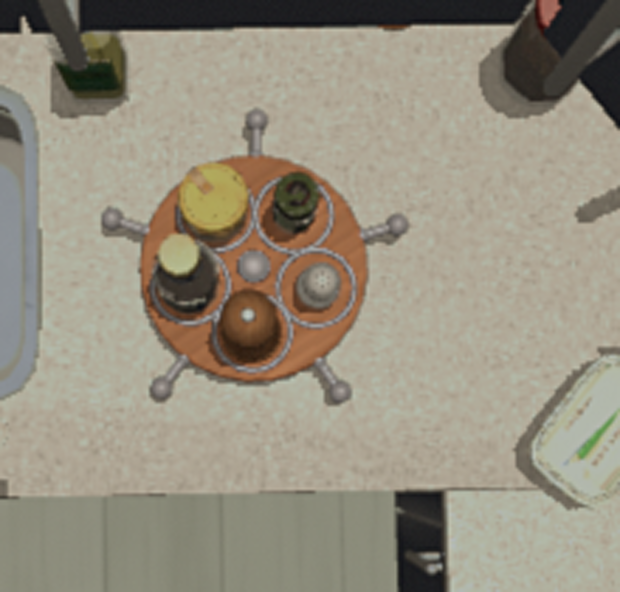

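View pics/end.png

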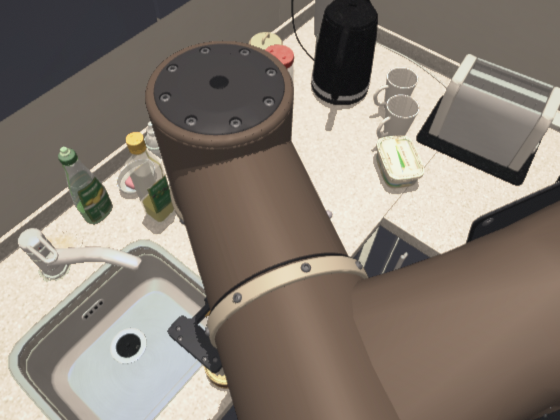

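The mill stands in the front seat (248,325) with all the jars upright. The hand is clear, and the tub and tin are untouched.

```bash
python3 -c "
from plant import ctrl, cam, close_job
print(close_job())"
```

```text
the job is handed in; nothing more can be done
None
```

The carousel took two gentle clockwise pushes and clicked to rest with the pepper mill in the front seat and every jar standing; the hand is clear, and I handed the job in at about 19 s.

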